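# Clear the carving bench and roll the turned blank to its mark

## Task

Clear the bench for the next carving: of the two things lying in the blank's path, lay the gouge flat in the low tool tray beside the gouge there, and the square-ended turned offcut flat in the deeper box beside the offcut there. Then roll the thick round blank along the cleared bench, pushing only on its top with the fingers (do not lift, drag or shove it from the side), until it rests parallel to and centred over the dark line on the bench top. Leave the mallet, the glue bottle, the stone and the mug where they are.

Things in the scene. Friction and masses are not known exactly. Their poses are not given: they have to be found in the camera images.
- mark: Dark line, 240 mm long and 4 mm wide, flush with the bench top, with a short 30 mm cross tick at each end. Origin: middle of the line at bench height (z = 0); x runs along the line, y across it. The blank starts on the +y side of it, 195 to 235 mm away and nearly parallel to it.
- blank_center (a point): Plain solid round blank of pale wood with flat ends, 90 mm in diameter, 110 mm long, about 0.3 to 0.65 kg, lying on its side on the bench. Point: its centre, on its axis, 45 mm above the bench; x runs along its axis (y and z turn with it as it rolls). It rolls without much slip and comes to rest within a centimetre or two when pushed slowly and let go. The bench is level and its top is at z = 0.
- gouge_grip (a point): Carving gouge, 182 mm long, lying on the bench between blank and line or on the line: octagonal wooden handle 105 mm long and 26 mm across flats, then a 14 mm brass ferrule and a flat 64 mm steel blade 14 mm wide and 4 mm thick. Point: on the handle's axis, 32 mm short of the ferrule, about at the centre of mass, 13 mm above the bench; x points along the gouge to the blade tip. The gouge reaches 110 mm ahead of this point and 73 mm behind it.
- offcut_center (a point): Baluster offcut of pale wood, 120 mm long: two square end blocks 34 x 34 mm (26 mm long) joined by a turned middle 26 mm in diameter, lying on the bench between blank and line or on the line. Point: its centre, 17 mm above the bench; x runs along it.
- tool_tray: Low open plywood tray, fixed, outside 230 x 130 mm and 35 mm high, walls and floor 6 mm thick, that already holds one dark-handled gouge along its +y side (fixed, 26 mm high, taking up y from 29 to 55 mm). Origin: centre of its underside at bench height; x along its length. It stands at the left or the right.
- tool_tray_free (a point): Centre of the free floor of the tool tray (14 mm to -y of the tray's middle, on the floor 6 mm above the bench); the free floor is 218 mm long in x and about 85 mm wide in y. Axes as the tray's.
- offcut_box: Deeper open plywood box, fixed, outside 180 x 130 mm and 60 mm high, walls and floor 6 mm thick, that already holds one smaller offcut along its +y side (fixed, 32 mm high, taking up y from 32 to 58 mm). Origin: centre of its underside at bench height; x along its length. It stands at the left or the right, across from the tray.
- offcut_box_free (a point): Centre of the free floor of the offcut box (13 mm to -y of the box's middle, on the floor 6 mm above the bench); the free floor is 168 mm long in x and about 87 mm wide in y. Axes as the box's.
- mallet: Bystander: round carver's mallet standing on its head, 82 mm wide, 212 mm high; origin at its foot.
- glue: Bystander: white glue bottle, 56 mm wide, 150 mm high; origin at its foot.
- stone: Bystander: grey sharpening stone 150 x 50 x 26 mm; origin at its underside.
- mug: Bystander: white mug, 80 mm wide, 90 mm high; origin at its foot.
- blank: The same round blank; origin at its centre.

How it is judged:
On the way, in this order (a step that is already met when the one before it is completed fails the run):
1. the gouge lies flat in the tool tray and the offcut flat in the deeper box, before the blank is rolled (x of gouge_grip in the frame of tool_tray between -0.09 and 0.09 m and y of gouge_grip in the frame of tool_tray between -0.059 and 0.059 m and z of gouge_grip in the frame of tool_tray below 0.034 m and angle between gouge_grip's own x axis and vertical between 1.3 and 1.84 rad and x of offcut_center in the frame of offcut_box between -0.084 and 0.084 m and y of offcut_center in the frame of offcut_box between -0.059 and 0.059 m and z of offcut_center in the frame of offcut_box below 0.042 m and angle between offcut_center's own x axis and vertical between 1.3 and 1.84 rad and distance of blank_center from where it was at the start of the episode below 0.03 m), for 0.2 s.
2. the blank rolls: it turns well past a quarter turn on its way (angle between blank_center's own z axis and vertical above 2 rad and distance of blank_center from where it was at the start of the episode above 0.06 m), for 0.05 s.
At the end, for the whole second after the job is handed in: The blank rests on the bench, its centre within 12 mm of the dark line across it and 45 mm of the line's middle along it, its axis within 8 degrees of the line; the gouge lies flat (within 15 degrees) on the floor of the tool tray, the offcut likewise in the deeper box (y of blank_center in the frame of mark between -0.012 and 0.012 m and x of blank_center in the frame of mark between -0.045 and 0.045 m and height (world z) of blank_center between 0.04 and 0.05 m and angle between the x axis of blank_center and the x axis of mark, either way round below 0.15 rad and linear speed of blank below 0.01 m/s and x of gouge_grip in the frame of tool_tray between -0.09 and 0.09 m and y of gouge_grip in the frame of tool_tray between -0.059 and 0.059 m and z of gouge_grip in the frame of tool_tray below 0.034 m and angle between gouge_grip's own x axis and vertical between 1.3 and 1.84 rad and x of offcut_center in the frame of offcut_box between -0.084 and 0.084 m and y of offcut_center in the frame of offcut_box between -0.059 and 0.059 m and z of offcut_center in the frame of offcut_box below 0.042 m and angle between offcut_center's own x axis and vertical between 1.3 and 1.84 rad); the robot touches nothing.
It fails at once if the blank is lifted off the bench by more than 15 mm or stood on end (height (world z) of blank_center above 0.06 m or angle between blank_center's own x axis and vertical below 1.2 rad or angle between blank_center's own x axis and vertical above 1.94 rad).
It fails at once if the fingers push the blank from the side (grasp point below 70 mm) instead of on its top (contact force between the fingers and blank above 1 N and height (world z) of the grasp point below 0.07 m).
It fails at once if a bystander is moved by more than 30 mm (distance of any of mallet, glue, stone, mug from where it was at the start of the episode above 0.03 m).
It also fails if it takes over 72 s, if anything falls off the work surface, if the arm or the gripper's body presses on something with over 40 N, if the wrist force passes 120 N, or if a joint passes its speed limit or range.

## Robot

A 6-joint arm with a two-finger parallel gripper is mounted at the origin on the work surface. World frame = base frame: x ahead of the robot, y to its left, z up, the work surface at z = 0. Lengths are in m, angles in rad, forces in N, time in s.
With the tool pointing down it reaches from about 0.25 to 0.775 m from the base axis. Payload 4 kg.
Tool frame: the origin (TCP) lies midway between the tips of the shut fingers; the grasp point (between the pads) lies 19 mm behind it; z points along the fingers, y is the line along which they close (so a half turn about z gives the same grasp; the last joint's range is limited). The gripper opens to 94 mm and grips with 3 to 60 N. Pads are 16 mm wide; open, the fingers measure 119 mm over their backs; the gripper's body (75 mm by 177 mm) begins 78 mm behind the grasp point.
Start: joints at [-1.218, 0.087, 1.371, -0, 1.684, -0.103], TCP at [0.242, -0.494, 0.206] pointing down, gripper open.
Joint ranges: [-3.1, 3.1], [-0.76, 2.03], [0.27, 2.55], [-1.08, 4.22], [0.17, 2.65], [-2.57, 2.57]. Speed limits (rad/s): [2.79, 2.79, 3.14, 3.14, 3.14, 3.14].

## Interface

Orientations are given as [roll, pitch, yaw] about the fixed x, y, z axes, in that order (R = Rz(yaw) Ry(pitch) Rx(roll)).
In Python, from cell import sensors, imaging, robot, finder gives the robot as it stands.
- The arm moves only by the shell command python3 -m creep 'ROWS' [OPENING]. ROWS is JSON, a list of rows, each a list of 6 numbers: the shift along the world's x, y, z each as a share of 0.03 m, from -1 to 1, then the turn, a rotation vector about the world's x, y, z each as a share of 180 degrees, from -1 to 1. In form: [[dx, dy, dz, rx, ry, rz], ...]. A call has 1 to 10 rows; each row shifts and turns the commanded pose from where the row before left it; what a row does not reach is not made up. A row lasts 1/8 s, in which the tool goes at most 62.5 mm and 10.7 degrees, less where a joint would pass 70% of its speed; a pose out of reach is approached as far as the arm can. A call with a number of a shift or a turn outside -1 to 1 is refused whole. A call with a gripper value outside its range is refused whole. OPENING is the opening, from 0 (shut) to 1 (fully open), set as the call begins (- or left out, the last holds). The fingers move at their own pace and stop on an object; the grip force is fixed at half the most. Time passes only in rows, so rows that do not move let the fingers close. It gives the time, the measured TCP pose, the force, the opening and the grip force at its end, in the units of the state.
- sensors.get_obs(): the state, without advancing time (a new reading comes with each control period).
- imaging.get_image(name): name is "scene" or "top"; returns the picture (420x560x3 uint8, red, green, blue); there is no depth.
- imaging.camera_params(name): a dict with "fx", "fy", "cx", "cy" (pixels), "distortion" ([k1, k2, p1, p2, k3] as OpenCV has them; the pictures are not rectified), "R" (3x3) and "t" (3): a world point X has camera coordinates R X + t. Camera axes: x right, y down, z forward; pixel columns grow to the right and rows downward; lengths in m; the calibration is good to about 2 mm. A picture is of the moment at which its call begins. camera_params takes no time and is no camera call.
- robot.sign_off(): hands the job in; it is judged then, once.
Trained networks look in the newest picture that a camera, given by its name, has taken for a name from the list of things; names that differ only in an ending like _2 or _b are one class to them, and where a whole thing is asked for, a point or a joint stands for the part that bears it (a point fixed in the world has none). Each returns a list of dicts, best first, with "confidence" (0 to 1); they miss things now and then, are a little off and sometimes report something else, mostly with a low value. They report only what shows in the picture. A call takes as long as a camera call.
- finder.masks_of(name, camera): "pixels" (420x560 bool, what is visible of it) and "extent" ([centre column, centre row, width, height] as shares, 0 to 1, of the picture: columns of its width, rows of its height, round what is visible of it).
- finder.place_of(name, camera): "position" ([column, row] as shares, 0 to 1, of the picture: columns of its width, rows of its height: a listed point, or the origin of a listed thing).
The state is a dict: "time": time; "qpos": joint angles; "qd": joint speeds; "tau": joint torques, N m; "position": TCP position; "ee_rot": TCP orientation; "contact_force": force on the tool from outside, world axes, zero at the start; "wrist_torque": the same for the moment, N m; "gripper_width": finger opening in m; "gripper_force": force on a finger pad.
Only numpy, scipy, OpenCV 4.12 (cv2) and the standard library are available. Lean on these libraries where they do the work, as an engineer would, in place of code of your own. Each camera call takes 0.05 s, during which the arm holds its last target. There are 200 camera calls.

## Working session

There is one attempt and no reset: what is moved stays moved. The work goes in short steps, Python scripts to look and compute and a shell command to move; the robot and the scene stay as the last step left them, time stands still between calls to the robot, and variables do not carry over. Pictures are saved under pics/ and viewed, at most 10 in all, crops included, and the job is handed in when it is done.

```bash
mkdir -p pics; cat > h.py <<'E'
import numpy as np, cv2
from cell import sensors, imaging, robot, finder
def ray(cam,uv,z):
    p=imaging.camera_params(cam);K=np.array([[p['fx'],0,p['cx']],[0,p['fy'],p['cy']],[0,0,1]])
    R=np.array(p['R']);t=np.array(p['t'])
    n=cv2.undistortPoints(np.array(uv,float).reshape(-1,1,2),K,np.array(p['distortion'])).reshape(-1,2)
    d=np.c_[n,np.ones(len(n))]@R; c=-R.T@t
    return c+d*((z-c[2])/d[:,2])[:,None]
def place(name,cam,z):
    r=finder.place_of(name,cam)
    return [(np.round(ray(cam,[r[0]['position'][0]*560,r[0]['position'][1]*420],z)[0],4),round(r[0]['confidence'],2),np.round([r[0]['position'][0]*560,r[0]['position'][1]*420]))] if r else None
def mask(name,cam,z):
    r=finder.masks_of(name,cam)
    if not r: return None
    m=r[0]['pixels'].astype(np.uint8)
    c,_=cv2.findContours(m,cv2.RETR_EXTERNAL,cv2.CHAIN_APPROX_NONE);c=max(c,key=cv2.contourArea)
    w=ray(cam,c.reshape(-1,2),z)[:,:2].astype(np.float32)
    b=cv2.minAreaRect(w); bp=cv2.boxPoints(b); e=[bp[1]-bp[0],bp[2]-bp[1]]; l=max(e,key=np.linalg.norm)
    return np.round(b[0],4),np.round(sorted(b[1]),4),round(float(np.degrees(np.arctan2(l[1],l[0]))%180),1),round(r[0]['confidence'],2)
E
python3 - <<'E'
from h import *
for c in ('top','scene'):
    cv2.imwrite(f'pics/{c}0.png',imaging.get_image(c)[:,:,::-1])
    p=imaging.camera_params(c);print(c,-np.array(p['R']).T@p['t'])
    for n,z in dict(mark=0,blank_center=.045,gouge_grip=.013,offcut_center=.017,tool_tray=0,tool_tray_free=.006,offcut_box=0,offcut_box_free=.006,mallet=0,glue=0,stone=0,mug=0).items(): print(n,place(n,c,z))
for n,z in dict(mark=0,blank=.045,gouge_grip=.013,offcut_center=.017,tool_tray=.035,offcut_box=.06,stone=.026).items(): print(n,mask(n,'top',z))
print(sensors.get_obs())
E
```

```text
top [0.52478207 0.00972935 0.86366303]
mark [(array([ 0.4848, -0.324 ,  0.    ]), 0.29, array([431., 269.]))]
blank_center [(array([0.4813, 0.147 , 0.045 ]), 0.6, array([208., 274.]))]
gouge_grip [(array([ 0.4438, -0.0867,  0.013 ]), 0.92, array([322., 290.]))]
offcut_center [(array([ 0.4913, -0.0151,  0.017 ]), 0.62, array([288., 268.]))]
tool_tray [(array([ 0.4824, -0.3302,  0.    ]), 0.56, array([434., 270.]))]
tool_tray_free [(array([ 0.7069, -0.1696,  0.006 ]), 0.61, array([358., 167.]))]
offcut_box [(array([0.5151, 0.3384, 0.    ]), 0.9, array([123., 257.]))]
offcut_box_free [(array([0.524 , 0.3236, 0.006 ]), 0.89, array([129., 253.]))]
mallet [(array([0.7603, 0.1521, 0.    ]), 0.74, array([211., 145.]))]
glue [(array([ 0.6984, -0.1638,  0.    ]), 0.61, array([354., 171.]))]
stone [(array([ 0.709 , -0.0018,  0.    ]), 0.9, array([281., 167.]))]
mug [(array([ 0.7343, -0.3128,  0.    ]), 0.85, array([421., 155.]))]
scene [1.20043837 0.06836843 0.84270252]
mark None
blank_center [(array([0.4789, 0.1464, 0.045 ]), 0.67, array([361., 168.]))]
gouge_grip [(array([ 0.4445, -0.0972,  0
[... 1081 characters left out ...]
153]), 77.6, 0.91)
{'time': 1.65, 'qpos': array([-1.21812044e+00,  8.71773480e-02,  1.37068326e+00,  2.32542724e-05,
        1.68363718e+00, -1.03058022e-01]), 'qd': array([-0.00095912, -0.00129944, -0.00077517,  0.00024594, -0.00136797,
        0.00012477]), 'tau': array([ 1.26831248e-03, -3.40022421e+01, -3.02589262e+01,  7.18937488e-02,
        2.37968954e-02,  1.65077654e-05]), 'position': array([ 0.24209475, -0.49386537,  0.20552677]), 'ee_rot': array([ 3.14149591e+00, -1.32238591e-05,  4.55736525e-01]), 'contact_force': array([0.60016269, 0.78659992, 0.20052264]), 'wrist_torque': array([-0.01639022,  0.00465282, -0.00542082]), 'gripper_force': 0.0, 'gripper_width': 0.09368162963695802}
```

View pics/top0.png

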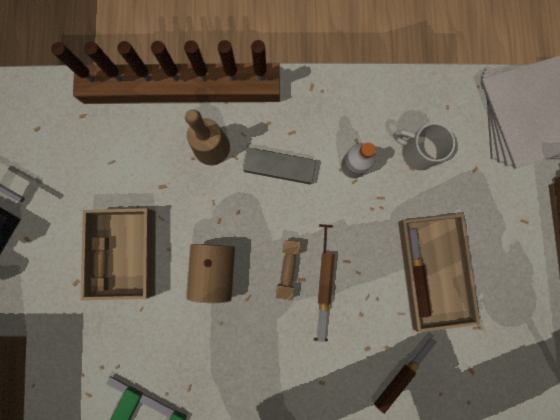

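View pics/scene0.png

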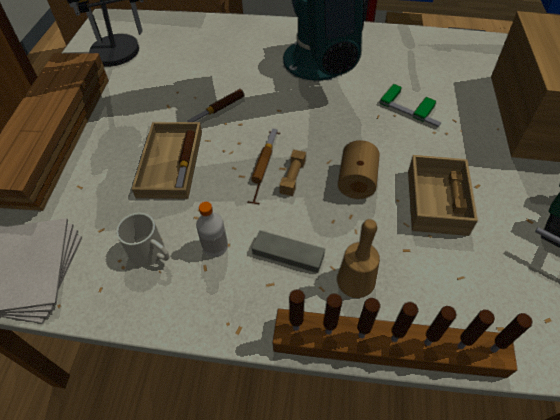

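The top view shows the gouge on the line: handle (327,255) to blade tip (322,340), blade toward the robot. The line's ticks are at (326,226) and (321,339). The offcut is at (288,268), the blank at (210,273), the tray on the right with its gouge on the +y side, and the box on the left with its offcut on the +y side. I'll pick the gouge first.

```bash
python3 -m creep '[[0.5,1,0,0,0,-0.018],[0.5,1,0,0,0,-0.018],[0.5,1,0,0,0,-0.018],[0.5,1,0,0,0,-0.018],[0.5,1,0,0,0,-0.018],[0.5,1,0,0,0,-0.018],[0.5,1,0,0,0,-0.018],[0.5,1,0,0,0,-0.018],[0.5,1,0,0,0,-0.018],[0.5,1,0,0,0,-0.018]]' 0.65
python3 -m creep '[[0.5,0.9,-0.5,0,0,0],[0.5,0.9,-0.8,0,0,0],[0.5,0.8,-1,0,0,0],[0.3,0.8,-1,0,0,0],[0,0,-1,0,0,0],[0,0,0,0,0,0]]'
python3 - <<'E'
from h import *
p=sensors.get_obs();print(p['position'],p['ee_rot'])
for c in ('top','scene'): print(place('gouge_grip',c,.013),mask('gouge_grip',c,.013),place('offcut_center',c,.017),mask('offcut_center',c,.017))
# projections of TCP for check
cv2.imwrite('pics/a.png',cv2.resize(imaging.get_image('scene')[60:300,120:440,::-1],None,fx=2.4,fy=2.4))
E
```

```text
time: 2.9
position: [0.3925, -0.1929, 0.2057]
ee_rot: [3.141, -0.001, -0.112]
contact_force: [0.2, 0.6, 0.7]
gripper_width: 0.061
gripper_force: 0.0
time: 3.65
position: [0.4441, -0.0909, 0.0741]
ee_rot: [-3.14, 0.006, -0.109]
contact_force: [-0.0, 0.2, 0.4]
gripper_width: 0.061
gripper_force: 0.0
[ 0.44409181 -0.0908712   0.07409133] [-3.14046675  0.00585038 -0.10891917]
[(array([ 0.4438, -0.0867,  0.013 ]), 0.92, array([322., 290.]))] (array([ 0.4312, -0.0913]), array([0.0297, 0.1813]), 173.5, 0.63) [(array([ 0.4913, -0.0151,  0.017 ]), 0.62, array([288., 268.]))] (array([ 0.4868, -0.0143]), array([0.0342, 0.121 ]), 171.5, 0.73)
[(array([ 0.4445, -0.0972,  0.013 ]), 0.63, array([262., 157.]))] (array([ 0.4358, -0.0919]), array([0.031 , 0.1949]), 175.3, 0.88) [(array([ 0.4864, -0.0078,  0.017 ]), 0.77, array([296., 172.]))] (array([ 0.4877, -0.0148]), array([0.041 , 0.1489]), 172.1, 0.83)
```

View pics/a.png

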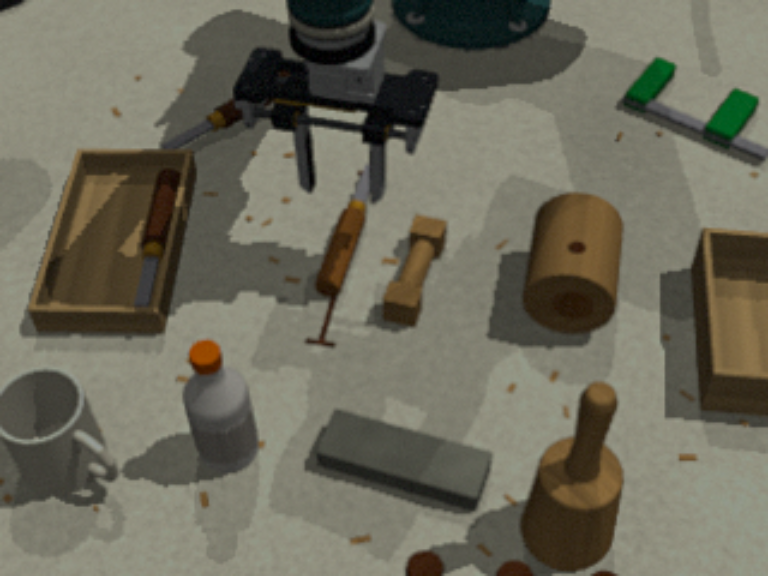

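The gripper is open over the gouge handle, with fingers either side of it. Now descending, closing and lifting.

```bash
python3 -m creep '[[0.03,-0.03,-0.9,0,0,0],[0,0,-0.8,0,0,0],[0,0,-0.4,0,0,0],[0,0,-0.15,0,0,0],[0,0,0,0,0,0]]'
python3 -m creep '[[0,0,0,0,0,0],[0,0,0,0,0,0],[0,0,0,0,0,0],[0,0,0,0,0,0]]' 0
python3 -m creep '[[0,0,0.4,0,0,0],[0,0,0.8,0,0,0],[0,0,1,0,0,0],[0,0,1,0,0,0],[0,0,0,0,0,0]]'
```

```text
time: 4.72
position: [0.4474, -0.0929, 0.0095]
ee_rot: [3.141, -0.001, -0.11]
contact_force: [-0.0, -0.6, -0.1]
gripper_width: 0.0613
gripper_force: 0.0
time: 5.22
position: [0.4471, -0.0927, 0.0092]
ee_rot: [3.142, -0.0, -0.11]
contact_force: [0.7, -0.4, 1.2]
gripper_width: 0.0259
gripper_force: 30.0
time: 5.85
position: [0.4491, -0.0934, 0.1082]
ee_rot: [3.14, -0.007, -0.11]
contact_force: [-0.0, 0.3, -1.7]
gripper_width: 0.0257
gripper_force: 30.0
```

```bash
python3 -m creep '[[0.19,-0.93,0,0,0,0.0073],[0.19,-0.93,0,0,0,0.0073],[0.19,-0.93,0,0,0,0.0073],[0.19,-0.93,0,0,0,0.0073],[0.19,-0.93,0,0,0,0.0073],[0.19,-0.93,0,0,0,0.0073],[0.19,-0.93,0,0,0,0.0073],[0.19,-0.93,0,0,0,0.0073],[0.19,-0.93,0,0,0,0.0073],[0,0,0,0,0,0]]'
python3 - <<'E'
from h import *
cv2.imwrite('pics/b.png',cv2.resize(imaging.get_image('scene')[60:300,100:420,::-1],None,fx=2.4,fy=2.4))
E
```

```text
time: 7.1
position: [0.4974, -0.3447, 0.1027]
ee_rot: [-3.139, 0.002, 0.094]
contact_force: [-0.9, 0.3, -0.8]
gripper_width: 0.0253
gripper_force: 30.0
```

View pics/b.png

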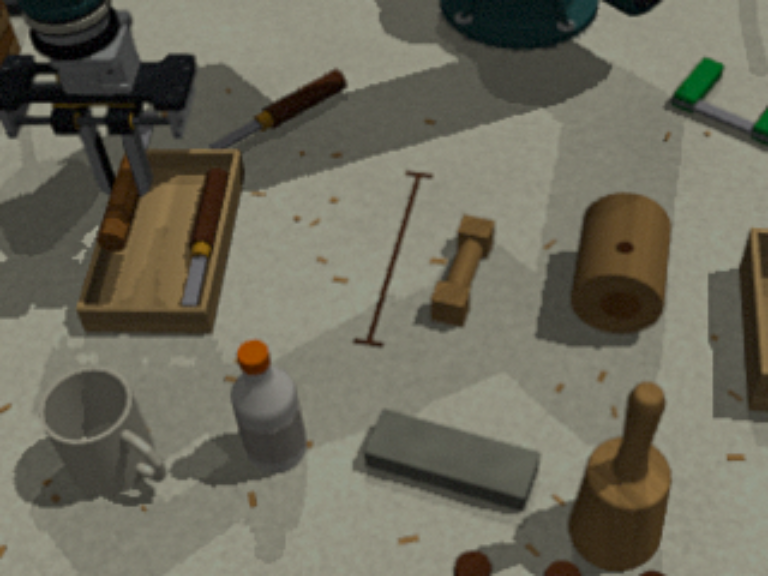

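The gouge hangs over the tray's free side and is parallel to the tray. The whole line is visible, ticks at crop (419,174) and (369,343). Lowering and releasing.

```bash
python3 -m creep '[[0,0,-0.9,0,0,0],[0,0,-0.9,0,0,0],[0,0,-0.6,0,0,0],[0,0,-0.3,0,0,0],[0,0,-0.1,0,0,0],[0,0,0,0,0,0]]'
python3 -m creep '[[0,0,0,0,0,0],[0,0,0,0,0,0],[0,0,0,0,0,0]]' 0.45
python3 -m creep '[[0,0,0.6,0,0,0],[0,0,1,0,0,0],[0,0,1,0,0,0],[0,0.3,0.4,0,0,-0.007],[0,1,0,0,0,-0.007],[0,1,0,0,0,-0.007],[0,1,0,0,0,-0.007],[0,1,0,0,0,-0.007],[0,1,0,0,0,-0.007],[0,0,0,0,0,0]]' 
python3 - <<'E'
from h import *
for c in ('top','scene'):
    im=imaging.get_image(c)[:,:,::-1];cv2.imwrite(f'pics/c_{c}.png',im)
    print(c,place('gouge_grip',c,.019),mask('gouge_grip',c,.019),place('offcut_center',c,.017),mask('offcut_center',c,.017),mask('mark',c,0),place('mark',c,0),place('blank_center',c,.045))
print(ray('scene',[[274.6,132.5],[253.8,202.9]],0),ray('top',[[326,226],[321,339]],0))
a=cv2.imread('pics/c_top.png');cv2.imwrite('pics/c2.png',cv2.resize(a[180:380,180:500],None,fx=2.5,fy=2.5,interpolation=cv2.INTER_CUBIC))
E
```

```text
time: 7.9
position: [0.4987, -0.3441, 0.0217]
ee_rot: [3.141, -0.001, 0.097]
contact_force: [-0.2, -0.6, -0.9]
gripper_width: 0.0257
gripper_force: 30.0
time: 8.28
position: [0.4986, -0.3442, 0.0216]
ee_rot: [3.141, -0.001, 0.097]
contact_force: [-0.9, -0.8, 0.9]
gripper_width: 0.0423
gripper_force: 0.0
time: 9.52
position: [0.498, -0.1827, 0.111]
ee_rot: [-3.141, 0.001, -0.033]
contact_force: [0.9, -1.2, 0.4]
gripper_width: 0.0424
gripper_force: 0.0
top None (array([0.5236, 0.3407]), array([0.1565, 0.1884]), 0.5, 0.71) [(array([ 0.49  , -0.0164,  0.017 ]), 0.83, array([289., 268.]))] (array([ 0.4863, -0.0138]), array([0.0357, 0.1238]), 171.1, 0.59) (array([ 0.5669, -0.0931]), array([0.0248, 0.039 ]), 157.1, 0.79) [(array([ 0.4588, -0.0895,  0.    ]), 0.59, array([323., 282.]))] [(array([0.4807, 0.1429, 0.045 ]), 0.87, array([210., 274.]))]
scene [(array([ 0.4978, -0.3547,  0.019 ]), 0.91, array([157., 162.]))] (array([ 0.4847, -0.3478]), array([0.0282, 0.1844]), 7.9, 0.71) [(array([ 0.4812, -0.0129,  0.017 ]), 0.84, array([294., 170.]))] (array([ 0.4845, -0.0155]), array([0.0444, 0.1494]), 171.6, 0.91) None None [(array([0.4783, 0.1452, 0.045 ]), 0.68, array([360., 168.]))]
[[ 0.33953979 -0.08128474  0.        ]
 [ 0.57975342 -0.09583439  0.        ]] [[ 0.5790009  -0.09869923  0.        ]
 [ 0.3406324  -0.08364866  0.        ]]
```

View pics/c2.png

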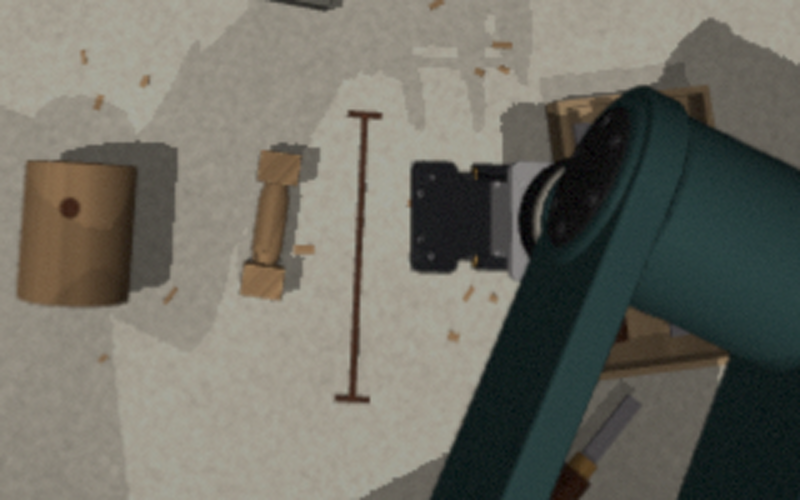

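The gouge lies in the tray by the scene view: grip (0.498,-0.350), 8° axis. The line's centre is about (0.460,-0.090) at -3.6°. Now the offcut.

```bash
python3 -m creep '[[-0.06,0.94,0,0,0,-0.006],[-0.06,0.94,0,0,0,-0.006],[-0.06,0.94,0,0,0,-0.006],[-0.06,0.94,0,0,0,-0.006],[-0.06,0.94,0,0,0,-0.006],[-0.06,0.93,-0.4,0,0,-0.006],[0,0,-0.8,0,0,0],[0,0,-0.8,0,0,0],[0,0,0,0,0,0]]' 0.65
python3 -m creep '[[0,0,-0.7,0,0,0],[0,0,-0.6,0,0,0],[0,0,-0.2,0,0,0],[0,0,0,0,0,0]]'
python3 -m creep '[[0,0,0,0,0,0],[0,0,0,0,0,0],[0,0,0,0,0,0],[0,0,0,0,0,0]]' 0
python3 -m creep '[[0,0,0.4,0,0,0],[0,0,0.8,0,0,0],[0,0,1,0,0,0],[0,0,1,0,0,0],[0,0,1,0,0,0],[0,0,1,0,0,0],[0,0,1,0,0,0],[0,0,0,0,0,0]]'
```

```text
time: 11.45
position: [0.4857, -0.0155, 0.0491]
ee_rot: [3.141, 0.005, -0.148]
contact_force: [-0.7, -0.9, -1.0]
gripper_width: 0.0613
gripper_force: 0.0
time: 11.95
position: [0.4879, -0.0161, 0.0066]
ee_rot: [3.142, -0.001, -0.148]
contact_force: [-0.6, 0.7, 0.1]
gripper_width: 0.0611
gripper_force: 0.0
time: 12.45
position: [0.4877, -0.0158, 0.0063]
ee_rot: [-3.141, -0.0, -0.148]
contact_force: [0.1, 1.0, 1.7]
gripper_width: 0.0252
gripper_force: 30.1
time: 13.45
position: [0.4891, -0.0162, 0.1954]
ee_rot: [3.141, -0.007, -0.148]
contact_force: [-0.6, -0.9, -1.7]
gripper_width: 0.0251
gripper_force: 30.0
```

```bash
python3 -m creep '[[0.09,0.94,0,0,0,0.004],[0.09,0.94,0,0,0,0.004],[0.09,0.94,0,0,0,0.004],[0.09,0.94,0,0,0,0.004],[0.09,0.94,0,0,0,0.004],[0.09,0.94,0,0,0,0.004],[0.09,0.94,0,0,0,0.004],[0.09,0.94,0,0,0,0.004],[0.09,0.94,0,0,0,0.004],[0.09,0.94,0,0,0,0.004]]'
python3 -m creep '[[0.09,0.94,0,0,0,0.004],[0.09,0.94,0,0,0,0.003],[0,0,-0.8,0,0,0],[0,0,-1,0,0,0],[0,0,-1,0,0,0],[0,0,0,0,0,0]]'
python3 - <<'E'
from h import *
cv2.imwrite('pics/d.png',cv2.resize(imaging.get_image('scene')[60:300,240:560,::-1],None,fx=2.4,fy=2.4))
E
```

```text
time: 14.7
position: [0.5137, 0.2666, 0.1899]
ee_rot: [3.14, 0.003, -0.022]
contact_force: [0.1, -0.2, -0.3]
gripper_width: 0.0251
gripper_force: 30.0
time: 15.45
position: [0.5169, 0.3209, 0.1028]
ee_rot: [3.137, 0.009, -0.001]
contact_force: [0.2, -0.7, -1.9]
gripper_width: 0.0252
gripper_force: 30.0
```

View pics/d.png

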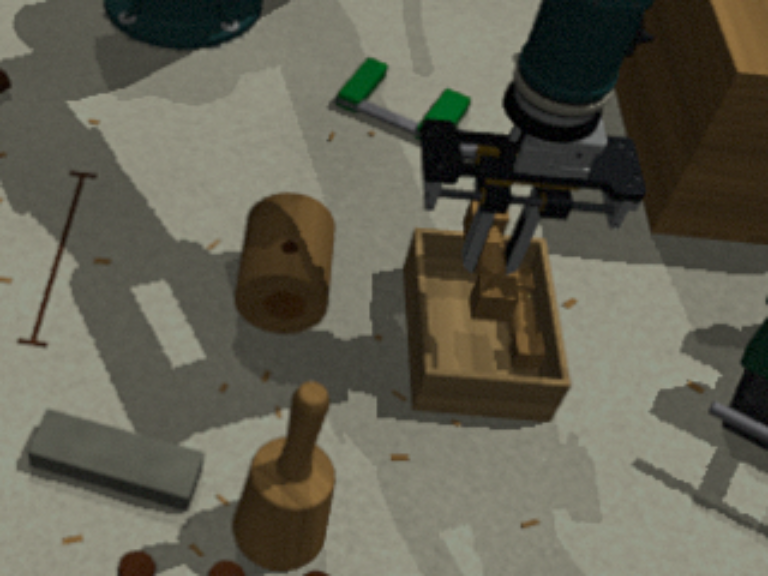

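The offcut hangs over the free side of the box, aligned, at crop (490,270). Lowering and releasing.

```bash
python3 -m creep '[[0.08,-0.05,-0.9,0,0,0],[0,0,-0.9,0,0,0],[0,0,-0.7,0,0,0],[0,0,-0.3,0,0,0],[0,0,-0.1,0,0,0],[0,0,0,0,0,0]]'
python3 -m creep '[[0,0,0,0,0,0],[0,0,0,0,0,0],[0,0,0,0,0,0]]' 0.43
python3 -m creep '[[0,0,0.6,0,0,0],[0,0,1,0,0,0],[0,0,1,0,0,0],[0,0,1,0,0,0],[0,0,1,0,0,0],[0,0,1,0,0,0],[-0.6,-1,0,0,0,0],[-0.6,-1,0,0,0,0],[-0.6,-0.6,0,0,0,0],[0,0,0,0,0,0]]' 
python3 - <<'E'
from h import *
for c in ('top','scene'):
    im=imaging.get_image(c)[:,:,::-1];cv2.imwrite(f'pics/e_{c}.png',im)
    print(c,place('offcut_center',c,.023),mask('offcut_center',c,.023),place('blank_center',c,.045),mask('blank',c,.045),place('gouge_grip',c,.019),mask('gouge_grip',c,.019))
a=cv2.imread('pics/e_scene.png');b=cv2.imread('pics/e_top.png')
cv2.imwrite('pics/e2.png',np.hstack([cv2.resize(a[110:290,100:500],(600,270)),]).repeat(1,0) if 0 else np.vstack([cv2.resize(a[100:300,100:500],(600,300)),cv2.resize(b[190:390,80:480],(600,300))]))
E
```

```text
time: 16.25
position: [0.523, 0.3213, 0.0222]
ee_rot: [-3.141, -0.002, -0.001]
contact_force: [-0.3, -0.2, -1.1]
gripper_width: 0.0251
gripper_force: 30.0
time: 16.62
position: [0.5226, 0.3211, 0.0215]
ee_rot: [-3.141, -0.001, -0.001]
contact_force: [1.5, 0.4, 0.3]
gripper_width: 0.0405
gripper_force: 0.0
time: 17.88
position: [0.4681, 0.2424, 0.191]
ee_rot: [-3.141, -0.003, -0.002]
contact_force: [0.1, 0.5, 0.2]
gripper_width: 0.0405
gripper_force: 0.0
top [(array([0.5251, 0.3222, 0.023 ]), 0.55, array([126., 253.]))] (array([0.5381, 0.3212]), array([0.0422, 0.0945]), 1.6, 0.79) [(array([0.4828, 0.1442, 0.045 ]), 0.93, array([210., 273.]))] (array([0.4838, 0.1429]), array([0.0931, 0.1185]), 178.2, 0.75) [(array([ 0.5038, -0.346 ,  0.019 ]), 0.76, array([444., 260.]))] (array([ 0.482 , -0.3465]), array([0.0307, 0.1824]), 6.3, 0.72)
scene [(array([0.5213, 0.3242, 0.023 ]), 0.85, array([435., 195.]))] (array([0.5125, 0.3212]), array([0.0434, 0.1292]), 179.5, 0.6) [(array([0.4728, 0.1515, 0.045 ]), 0.6, array([363., 166.]))] (array([0.4798, 0.1423]), array([0.0932, 0.1883]), 178.1, 0.89) [(array([ 0.5012, -0.3486,  0.019 ]), 0.87, array([159., 164.]))] (array([ 0.4859, -0.3459]), array([0.0286, 0.1873]), 6.1, 0.58)
```

View pics/e2.png

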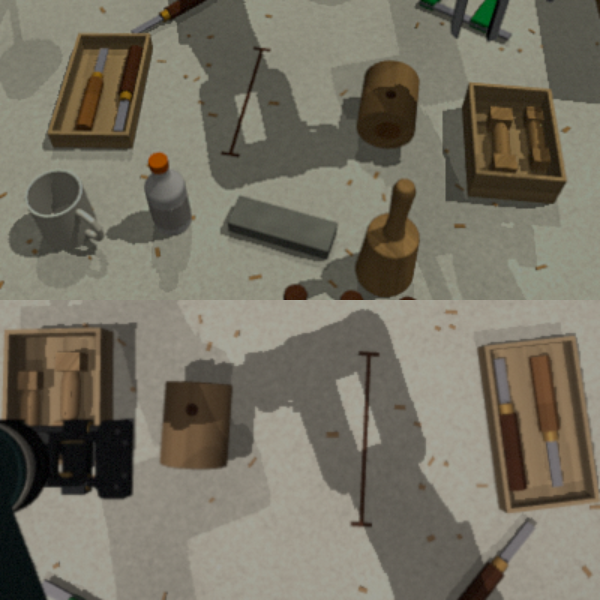

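Both pieces lie flat in their containers, next to the pieces already there. The path from the blank (0.482,0.1445) to the line is clear and needs about 235 mm of travel. I'll move the shut fingers to just behind the blank's top.

```bash
python3 -m creep '[[0.2,-0.9,0,0,0,-0.006],[0.2,-0.9,-0.6,0,0,-0.006],[0.1,-0.66,-1,0,0,-0.005],[0,0,-1,0,0,0],[0,0,-0.4,0,0,0],[0,0,0,0,0,0],[0,0,0,0,0,0]]' 0
```

```text
time: 19.45
position: [0.4842, 0.1696, 0.1005]
ee_rot: [-3.141, -0.002, -0.054]
contact_force: [0.3, -0.5, 0.3]
gripper_width: -0.0
gripper_force: 0.0
```

```bash
python3 -m creep '[[0,-0.1,-0.3,0,0,0],[0,0,-0.12,0,0,0],[0,0,0,0,0,0]]'
```

```text
time: 19.82
position: [0.483, 0.1661, 0.086]
ee_rot: [3.141, 0.001, -0.054]
contact_force: [-0.4, 0.2, 0.3]
gripper_width: 0.0006
gripper_force: 0.0
```

```bash
python3 -m creep '[[-0.01,-0.15,0.03,0,0,0],[-0.01,-0.15,0.03,0,0,0],[0,0,0,0,0,0]]'
```

```text
time: 20.2
position: [0.4829, 0.1567, 0.0885]
ee_rot: [3.142, -0.001, -0.055]
contact_force: [0.0, 0.4, -0.4]
gripper_width: 0.0007
gripper_force: 0.0
```

```bash
python3 -m creep '[[-0.01,-0.2,0,0,0,0],[-0.01,-0.2,0,0,0,0],[-0.01,-0.2,0,0,0,0]]'
```

```text
time: 20.58
position: [0.4819, 0.1391, 0.0898]
ee_rot: [-3.141, -0.001, -0.054]
contact_force: [-3.2, 1.1, 7.7]
gripper_width: 0.0003
gripper_force: 4.0
```

```bash
python3 -m creep '[[-0.015,-0.3,0,0,0,0],[-0.015,-0.3,0,0,0,0],[-0.015,-0.3,0,0,0,0]]'
python3 - <<'E'
from h import *
for c in ('top','scene'):
    imaging.get_image(c)
    print(c,place('blank_center',c,.045),mask('blank',c,.045))
E
```

```text
time: 20.95
position: [0.4803, 0.1117, 0.0899]
ee_rot: [-3.141, -0.001, -0.054]
contact_force: [-3.7, 0.1, 6.4]
gripper_width: 0.0004
gripper_force: 3.4
top [(array([0.5261, 0.3131, 0.045 ]), 0.31, array([127., 252.]))] (array([0.5197, 0.089 ]), array([0.0303, 0.0326]), 89.6, 0.6)
scene [(array([0.4829, 0.1172, 0.045 ]), 0.74, array([348., 168.]))] (array([0.4778, 0.1172]), array([0.0886, 0.1838]), 175.9, 0.64)
```

```bash
python3 -m creep '[[-0.015,-0.3,-0.02,0,0,0],[-0.015,-0.3,-0.04,0,0,0],[-0.015,-0.3,-0.06,0,0,0],[0,-0.1,0.5,0,0,0],[0,0.4,0.3,0,0,0],[0,0.8,0,0,0,0],[0,0.3,0,0,0,0],[0,0,0,0,0,0]]'
python3 - <<'E'
from h import *
for c in ('top','scene'):
    imaging.get_image(c)
    print(c,place('blank_center',c,.045),mask('blank',c,.045))
E
```

```text
time: 22.25
position: [0.479, 0.1279, 0.1085]
ee_rot: [3.141, 0.0, -0.052]
contact_force: [-0.4, 0.2, -0.2]
gripper_width: 0.0001
gripper_force: 0.0
top [(array([0.4794, 0.0966, 0.045 ]), 0.7, array([233., 275.]))] (array([0.5187, 0.0891]), array([0.0363, 0.0894]), 89.6, 0.59)
scene [(array([0.479, 0.089, 0.045]), 0.98, array([336., 166.]))] (array([0.479 , 0.0907]), array([0.0872, 0.1814]), 176.4, 0.92)
```

The blank rolls well, now at about y=0.093. Next stroke.

```bash
python3 -m creep '[[0,-0.5,-0.4,0,0,0],[0,-0.25,-0.27,0,0,0],[-0.015,-0.3,0,0,0,0],[-0.015,-0.3,0,0,0,0],[-0.015,-0.3,0,0,0,0],[-0.015,-0.3,0,0,0,0],[-0.015,-0.3,0,0,0,0],[-0.015,-0.3,-0.03,0,0,0],[-0.015,-0.3,-0.05,0,0,0],[0,-0.1,0.5,0,0,0]]'
python3 -m creep '[[0,0.3,0.3,0,0,0],[0,0.8,0,0,0,0],[0,0.4,0,0,0,0],[0,0,0,0,0,0]]'
python3 - <<'E'
from h import *
for c in ('top','scene'):
    imaging.get_image(c)
    print(c,place('blank_center',c,.045),mask('blank',c,.045))
E
```

```text
time: 23.8
position: [0.4746, 0.0376, 0.0998]
ee_rot: [3.141, 0.004, -0.056]
contact_force: [-0.3, -0.4, 1.1]
gripper_width: 0.0002
gripper_force: 0.0
time: 24.3
position: [0.4759, 0.0845, 0.1101]
ee_rot: [3.141, 0.0, -0.052]
contact_force: [0.5, -0.5, 0.3]
gripper_width: 0.0007
gripper_force: 0.0
top None (array([0.5157, 0.0462]), array([0.038, 0.09 ]), 85.7, 0.67)
scene [(array([0.4767, 0.0475, 0.045 ]), 0.7, array([319., 163.]))] (array([0.4741, 0.0487]), array([0.089 , 0.1831]), 176.2, 0.92)
```

```bash
python3 -m creep '[[0,-0.5,-0.44,0,0,0],[0,-0.25,-0.27,0,0,0],[-0.015,-0.3,0,0,0,0],[-0.015,-0.3,0,0,0,0],[-0.015,-0.3,0,0,0,0],[-0.015,-0.3,0,0,0,0],[-0.015,-0.3,0,0,0,0],[-0.015,-0.3,-0.03,0,0,0],[-0.015,-0.3,-0.05,0,0,0],[0,-0.1,0.5,0,0,0]]'
python3 -m creep '[[0,0.3,0.3,0,0,0],[0,0.8,0,0,0,0],[0,0.4,0,0,0,0],[0,0,0,0,0,0]]'
python3 - <<'E'
from h import *
for c in ('top','scene'):
    imaging.get_image(c)
    print(c,place('blank_center',c,.045),mask('blank',c,.045))
E
```

```text
time: 25.85
position: [0.4713, -0.0058, 0.1]
ee_rot: [-3.141, 0.004, -0.056]
contact_force: [0.2, 0.4, -0.2]
gripper_width: 0.0001
gripper_force: 0.0
time: 26.35
position: [0.4728, 0.041, 0.1104]
ee_rot: [3.141, -0.0, -0.052]
contact_force: [0.5, -0.2, -0.6]
gripper_width: 0.0003
gripper_force: 0.0
top None (array([ 0.4793, -0.3221]), array([0.1421, 0.2307]), 5.4, 0.57)
scene [(array([ 0.4678, -0.0021,  0.045 ]), 0.58, array([299., 159.]))] (array([0.4715, 0.0047]), array([0.09 , 0.185]), 177.7, 0.89)
```

```bash
python3 -m creep '[[0,-0.5,-0.45,0,0,0],[0,-0.25,-0.27,0,0,0],[-0.015,-0.3,0,0,0,0],[-0.015,-0.3,0,0,0,0],[-0.015,-0.3,0,0,0,0],[-0.015,-0.3,0,0,0,0],[-0.015,-0.3,0,0,0,0],[-0.015,-0.3,-0.03,0,0,0],[-0.015,-0.3,-0.05,0,0,0],[0,-0.1,0.5,0,0,0]]'
python3 -m creep '[[0,0.3,0.3,0,0,0],[0,0.8,0.2,0,0,0],[0,0.4,0,0,0,0],[0,1,0,0,0,0],[0,1,0,0,0,0],[0,1,0,0,0,0],[0,1,0,0,0,0],[0,1,0,0,0,0],[0,0,0,0,0,0]]'
python3 - <<'E'
from h import *
for c in ('top','scene'):
    cv2.imwrite(f'pics/f_{c}.png',imaging.get_image(c)[:,:,::-1])
    print(c,place('blank_center',c,.045),mask('blank',c,.045))
E
```

```text
time: 27.9
position: [0.4682, -0.0491, 0.0999]
ee_rot: [-3.141, 0.004, -0.056]
contact_force: [1.0, 0.5, 0.1]
gripper_width: 0.0002
gripper_force: 0.0
time: 29.02
position: [0.4692, 0.1484, 0.1161]
ee_rot: [3.141, 0.001, -0.05]
contact_force: [0.0, -0.4, -0.1]
gripper_width: 0.0004
gripper_force: 0.0
top None (array([ 0.4728, -0.037 ]), array([0.0918, 0.1178]), 176.4, 0.86)
scene [(array([ 0.4692, -0.0383,  0.045 ]), 0.64, array([284., 158.]))] (array([ 0.4695, -0.0364]), array([0.0929, 0.1906]), 176.7, 0.75)
```

View pics/f_top.png

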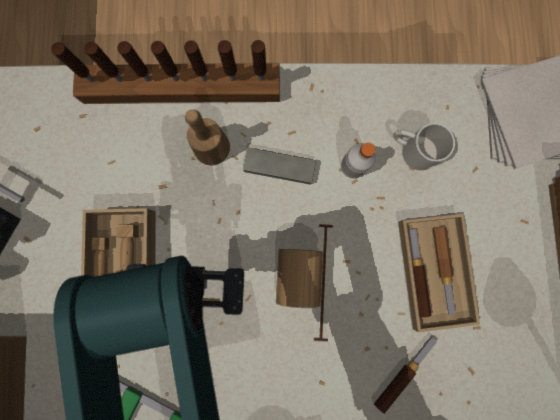

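The blank is parallel to the line, with its right edge near (322,277) just at the line (x≈324 px). About 53 mm remains.

```bash
python3 -m creep '[[0.02,-1,0,0,0,0],[0.02,-1,0,0,0,0],[0.02,-1,0,0,0,0],[0.02,-1,0,0,0,0],[0,-1,-0.2,0,0,0],[0,0,0,0,0,0]]'
python3 -m creep '[[0,-0.5,-0.44,0,0,0],[0,-0.25,-0.27,0,0,0],[-0.015,-0.3,0,0,0,0],[-0.015,-0.3,0,0,0,0],[-0.015,-0.3,0,0,0,0],[-0.015,-0.3,0,0,0,0],[-0.015,-0.3,0,0,0,0],[-0.01,-0.2,-0.02,0,0,0],[-0.01,-0.1,-0.02,0,0,0],[0,0,0.5,0,0,0]]'
python3 -m creep '[[0,0.3,0.3,0,0,0],[0,0.8,0.2,0,0,0],[0,0.4,0,0,0,0],[0,1,0,0,0,0],[0,1,0,0,0,0],[0,1,0,0,0,0],[0,1,0,0,0,0],[0,0,0,0,0,0]]'
python3 - <<'E'
from h import *
for c in ('top','scene'):
    cv2.imwrite(f'pics/g_{c}.png',imaging.get_image(c)[:,:,::-1])
    print(c,place('blank_center',c,.045),mask('blank',c,.045))
E
```

```text
time: 30.08
position: [0.4716, -0.0053, 0.11]
ee_rot: [3.141, 0.001, -0.058]
contact_force: [-0.3, -0.4, 0.1]
gripper_width: 0.0003
gripper_force: 0.0
time: 31.32
position: [0.4685, -0.0795, 0.1016]
ee_rot: [-3.14, 0.002, -0.054]
contact_force: [-0.0, -0.1, -0.7]
gripper_width: 0.0004
gripper_force: 0.0
time: 32.33
position: [0.469, 0.0869, 0.1178]
ee_rot: [3.142, 0.0, -0.05]
contact_force: [0.4, 0.4, -0.1]
gripper_width: 0.0006
gripper_force: 0.0
top [(array([ 0.4601, -0.0613,  0.045 ]), 0.7, array([311., 284.]))] (array([ 0.4694, -0.064 ]), array([0.0909, 0.1165]), 176.3, 0.92)
scene [(array([ 0.4704, -0.0677,  0.045 ]), 0.76, array([272., 157.]))] (array([ 0.4656, -0.0648]), array([0.0979, 0.1895]), 175.0, 0.79)
```

```bash
python3 -m creep '[[0.02,-1,0,0,0,0],[0.02,-1,0,0,0,0],[0.02,-1,0,0,0,0],[0.02,-0.97,-0.26,0,0,0],[0,0,0,0,0,0],[0,0,0,0,0,0]]'
python3 -m creep '[[0,-0.5,-0.44,0,0,0],[0,-0.25,-0.27,0,0,0],[-0.015,-0.3,0,0,0,0],[-0.015,-0.3,0,0,0,0],[-0.015,-0.3,0,0,0,0],[-0.015,-0.3,0,0,0,0],[-0.015,-0.3,0,0,0,0],[-0.01,-0.2,-0.02,0,0,0],[0,-0.05,-0.02,0,0,0],[0,0,0.5,0,0,0]]'
python3 -m creep '[[0,0.3,0.3,0,0,0],[0,0.8,0.2,0,0,0],[0,0.4,0,0,0,0],[0,1,0,0,0,0],[0,1,0,0,0,0],[0,1,0,0,0,0],[0,1,0,0,0,0],[0,0,0,0,0,0]]'
python3 - <<'E'
from h import *
for c in ('top','scene'):
    cv2.imwrite(f'pics/i_{c}.png',imaging.get_image(c)[:,:,::-1])
    print(c,place('blank_center',c,.045),mask('blank',c,.045))
a=cv2.imread('pics/i_scene.png');b=cv2.imread('pics/i_top.png')
cv2.imwrite('pics/i2.png',np.vstack([cv2.resize(a[100:300,100:500],(600,300)),cv2.resize(b[200:360,240:400],None,fx=1.875*2,fy=1.875)]))if 0 else cv2.imwrite('pics/i2.png',np.hstack([cv2.resize(a[100:250,200:350],(400,400)),cv2.resize(b[210:360,250:400],(400,400))]))
E
```

```text
time: 33.38
position: [0.4716, -0.0339, 0.1102]
ee_rot: [-3.141, 0.0, -0.055]
contact_force: [-0.3, -0.6, -0.2]
gripper_width: 0.0005
gripper_force: 0.0
time: 34.62
position: [0.4683, -0.1084, 0.1013]
ee_rot: [-3.14, 0.003, -0.054]
contact_force: [0.9, 0.1, -0.3]
gripper_width: 0.0008
gripper_force: 0.0
time: 35.62
position: [0.4688, 0.0578, 0.1175]
ee_rot: [3.142, -0.0, -0.05]
contact_force: [0.3, -0.7, -0.4]
gripper_width: 0.0007
gripper_force: 0.0
top [(array([ 0.4662, -0.0867,  0.045 ]), 0.65, array([324., 280.]))] (array([ 0.4674, -0.0918]), array([0.0912, 0.1204]), 176.8, 0.73)
scene [(array([ 0.4605, -0.0927,  0.045 ]), 0.87, array([262., 153.]))] (array([ 0.465 , -0.0921]), array([0.0936, 0.1881]), 176.9, 0.88)
```

View pics/i2.png

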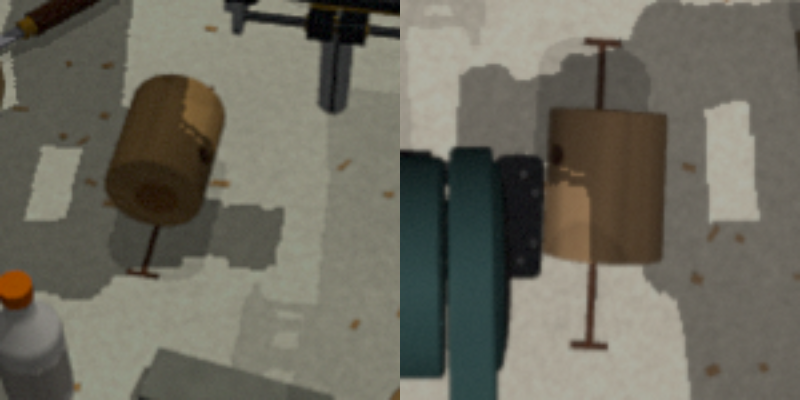

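The blank lies over the line: in the top crop it spans 545–665 with the line at about 600. Measured offset is about 1–2 mm, and its axis is within 1° of the line. The arm is clear.

```bash
python3 -m creep '[[0,0.3,0.8,0,0,0],[0,0,0,0,0,0],[0,0,0,0,0,0],[0,0,0,0,0,0]]'
python3 - <<'E'
from h import *
imaging.get_image('top');print(mask('blank','top',.045),mask('gouge_grip','top',.019))
print(robot.sign_off())
E
```

```text
time: 36.42
position: [0.4685, 0.0646, 0.1406]
ee_rot: [3.141, 0.002, -0.055]
contact_force: [-0.1, 0.8, 0.4]
gripper_width: 0.0004
gripper_force: 0.0
(array([ 0.4667, -0.0924]), array([0.0932, 0.1183]), 176.3, 0.96) (array([ 0.4828, -0.3462]), array([0.0307, 0.1806]), 5.9, 0.64)
the job is handed in; nothing more can be done
None
```

The job is handed in at about 36 s: the gouge lies in the tool tray, the offcut in the deeper box, and the blank was rolled by its top to rest about 2 mm off the dark line and within about 1° of parallel, by my camera measurements (no verdict came back).

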